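# Set out three parts boxes on a tag-writing station and switch it on

### The job

Get the tag-writing station ready and start it: lay the three small blue boxes flat and square in the three corner-marked outlines on its pad, one in each, so that they form an even row. Then turn the clicking selector knob on the sloping panel until its pointer stands at the larger, square steel stud, not the thin round pin. Leave the round tin, the flat yellow wick dispenser and the small bottle where they are.

Things in the scene. Friction and masses are not known exactly. Their poses are not given: they have to be found in the camera images.
- station: Tag-writing station, fixed to the table: grey housing 247 mm deep and 230 mm wide. Origin on the table surface; x points away from the operator's side, y to its left, z up. In front, from x = -129 to -30 mm, a flat pad whose top is 8 mm above the table. Behind it a housing: 30 mm high upright face at x = -30 mm, then an aluminium panel rising at 27 degrees to 96 mm height at x = 100 mm, then a flat top to x = 118 mm
- outline_1 (a point): Centre of the left outline on the pad (four white corner brackets round a 52 x 32 mm place, long side along the station's x), at the height of a lying box's centre (17 mm above the table). The outlines are 70 mm apart in one row; axes as the station
- outline_2 (a point): Centre of the middle outline, as outline_1
- outline_3 (a point): Centre of the right outline, as outline_1
- box_a_center (a point): Small blue clear box with snap lid, rigid, 52 (x) x 32 (y) x 20 (z) mm, 40 g; a point 9 mm above its underside, at the centre of its plan, z up. Side walls 17 mm high can be gripped across either pair. All three boxes are alike and any may lie in any outline, either way round. This one starts on the table with the tin standing close to one long side
- box_b_center (a point): As box_a_center; starts on the table with the wick dispenser close to one short end
- box_c_center (a point): As box_a_center; starts askew on the right half of the pad, its underside 8 mm above the table
- selector (a joint): Angle of the selector knob, rad: 0 with the pointer straight up the slope, where it starts; positive when turned to the left (counter-clockwise seen from in front of the panel); stops at +-1.75. Clicks every 0.524 rad (30 degrees); let go within 0.2 rad of a click position it springs into it. Needs about 0.05 N m to pass a click
- selector_grip (a point): On the knob's axis, 26 mm out from the panel, where to grip it. The knob is a round skirt (48 mm wide, up to 9 mm from the panel) with an upright bar 42 x 13 mm across, from 9 to 38 mm above the panel. z points out of the panel along the axis (27 degrees from vertical, leaning to the operator's side); x lies along the bar, towards its pointer end (white line); y is across the bar
- pointer (a point): Imaginary point on the panel's surface that turns with the knob, 46 mm from its axis in the pointer's direction: it meets the origin of square_stud when the pointer stands at that stud
- tin: Bystander: open round tin, 67 mm diameter, 26 mm high; origin at the centre of its underside
- bottle: Bystander: small brown bottle, 40 mm diameter, 76 mm high, standing to the left of box_b; origin at the centre of its underside
- square_stud: The mark to turn to: square steel stud, 12 x 12 mm, 7 mm high, fixed on the panel 46 mm from the knob's axis, at the second click (60 degrees) left or right of straight up the slope. Origin at the centre of its foot, on the panel
- round_stud: Not the mark: thin round steel pin, 8 mm diameter, 7 mm high, fixed at the second click on the other side. Origin at the centre of its foot
- wick: Bystander: flat yellow dispenser of desoldering braid, 45 (x) x 65 (y) x 10 mm; origin at the centre of its underside
Things that resemble listed ones, but are neither listed nor needed, are in the scene too. Leave any turquoise look-alike of the part that bears box_a_center alone.

How it is judged (in metres and radians):
On the way, in this order (a step that is already met when the one before it is completed fails the run):
1. the three boxes lie released, flat and square in the three outlines (((horizontal distance between box_a_center and outline_1 below 0.007 m and angle between the x axis of box_a_center and the x axis of outline_1, either way round below 0.15 rad and angle between box_a_center's own z axis and vertical below 0.1 rad and z of box_a_center in the frame of outline_1 below 0.004 m and contact force between box_a and the fingers below 0.1 N) or (horizontal distance between box_b_center and outline_1 below 0.007 m and angle between the x axis of box_b_center and the x axis of outline_1, either way round below 0.15 rad and angle between box_b_center's own z axis and vertical below 0.1 rad and z of box_b_center in the frame of outline_1 below 0.004 m and contact force between box_b and the fingers below 0.1 N) or (horizontal distance between box_c_center and outline_1 below 0.007 m and angle between the x axis of box_c_center and the x axis of outline_1, either way round below 0.15 rad and angle between box_c_center's own z axis and vertical below 0.1 rad and z of box_c_center in the frame of outline_1 below 0.004 m and contact force between box_c and the fingers below 0.1 N)) and ((horizontal distance between box_a_center and outline_2 below 0.007 m and angle between the x axis of box_a_center and the x axis of outline_2, either way round below 0.15 rad and angle between box_a_center's own z axis and vertical below 0.1 rad and z of box_a_center in the frame of outline_2 below 0.004 m and contact force between box_a and the fingers below 0.1 N) or (horizontal distance between box_b_center and outline_2 below 0.007 m and angle between the x axis of box_b_center and the x axis of outline_2, either way round below 0.15 rad and angle between box_b_center's own z axis and vertical below 0.1 rad and z of box_b_center in the frame of outline_2 below 0.004 m and contact force between box_b and the fingers below 0.1 N) or (horizontal distance between box_c_center and outline_2 below 0.007 m and angle between the x axis of box_c_center and the x axis of outline_2, either way round below 0.15 rad and angle between box_c_center's own z axis and vertical below 0.1 rad and z of box_c_center in the frame of outline_2 below 0.004 m and contact force between box_c and the fingers below 0.1 N)) and ((horizontal distance between box_a_center and outline_3 below 0.007 m and angle between the x axis of box_a_center and the x axis of outline_3, either way round below 0.15 rad and angle between box_a_center's own z axis and vertical below 0.1 rad and z of box_a_center in the frame of outline_3 below 0.004 m and contact force between box_a and the fingers below 0.1 N) or (horizontal distance between box_b_center and outline_3 below 0.007 m and angle between the x axis of box_b_center and the x axis of outline_3, either way round below 0.15 rad and angle between box_b_center's own z axis and vertical below 0.1 rad and z of box_b_center in the frame of outline_3 below 0.004 m and contact force between box_b and the fingers below 0.1 N) or (horizontal distance between box_c_center and outline_3 below 0.007 m and angle between the x axis of box_c_center and the x axis of outline_3, either way round below 0.15 rad and angle between box_c_center's own z axis and vertical below 0.1 rad and z of box_c_center in the frame of outline_3 below 0.004 m and contact force between box_c and the fingers below 0.1 N))), for 0.2 s.
2. the selector's pointer stands at the square stud (distance between pointer and square_stud below 0.008 m), for 0.2 s.
At the end, for the whole second after the job is handed in: Each outline holds one box, its centre within 7 mm and its long side within 0.15 rad of the outline's, flat on the pad and released; the selector is at rest with its pointer within 8 mm (10 degrees) of the square stud (all of step 1 and distance between pointer and square_stud below 0.008 m and velocity of joint selector between -0.1 and 0.1 rad/s); the robot touches nothing.
It fails at once if the tin is moved more than 25 mm or tipped (distance of tin from where it was at the start of the episode above 0.025 m or angle between tin's own z axis and vertical above 0.4 rad).
It fails at once if the wick is moved more than 25 mm or tipped (distance of wick from where it was at the start of the episode above 0.025 m or angle between wick's own z axis and vertical above 0.4 rad).
It fails at once if the bottle is moved more than 25 mm or tipped (distance of bottle from where it was at the start of the episode above 0.025 m or angle between bottle's own z axis and vertical above 0.4 rad).
It also fails if it takes over 70 s, if anything falls off the work surface, if the arm or the gripper's body presses on something with over 40 N, if the wrist force passes 120 N, or if a joint passes its speed limit or range.

### The arm

A 6-joint arm with a two-finger parallel gripper is mounted at the origin on a cart in front of the work surface, level with it; the furniture and walls round the work are solid. World frame = base frame: x ahead of the robot, y to its left, z up, the work surface at z = 0. Lengths are in mm, angles in degrees, forces in N, time in s.
With the tool pointing down it reaches from about 300 to 850 mm from the base axis. Payload 4.2 kg.
Tool frame: the origin (TCP) lies on the centre line of the jaws, within the pads' length; the fingertips stand 11 mm ahead of it and the grasp point (between the pads) lies 8 mm behind it; z points along the fingers, y is the line along which they close (so a half turn about z gives the same grasp; the last joint's range is limited). The gripper opens to 91 mm and grips with 3 to 60 N. Pads are 32 mm wide; open, the fingers measure 118 mm over their backs; the gripper's body (76 mm by 178 mm) begins 60 mm behind the grasp point.
Start: joints at [73.281, 18.312, 89.639, -0, 72.044, -1.146], TCP at [154.369, 553.906, 224.976] pointing down, gripper open.
Joint ranges: [-177.97, 177.97], [-48.28, 115.42], [12.27, 149.76], [-77.06, 257.06], [2.81, 150.46], [-146.56, 146.56]. Speed limits (degrees/s): [147.25, 147.25, 180, 180, 180, 180].

### API

Orientations are given as [roll, pitch, yaw] about the fixed x, y, z axes, in that order (R = Rz(yaw) Ry(pitch) Rx(roll)).
In Python, from workcell import env, grab_frame, camera_model, models gives the robot as it stands.
- The arm moves only by the shell command python3 -m crank 'ROWS' [FORCE]. ROWS is text: rows parted by semicolons, each of 7 numbers parted by spaces: the closure, from -1 (fully open) to 1 (shut), so that 0 is half open, then the shift along the tool's x, y, z in mm, then the turn, a rotation vector about the tool's x, y, z in degrees. A call has 1 to 10 rows; each row shifts and turns the commanded pose from where the row before left it, along the tool's axes as they then stand; what a row does not reach is not made up. A row lasts 1/8 s, in which the tool goes at most 62.5 mm and 10.7 degrees, less where a joint would pass 70% of its speed; a pose out of reach is approached as far as the arm can. A call is refused whole if a number of a shift passes 62.5 or a number of a turn 10.7, either way. A call with a gripper value outside its range is refused whole. The fingers move at their own pace and stop on an object; FORCE is the grip in N (left out, the last holds). Time passes only in rows, so rows that do not move let the fingers close. It gives the time, the measured TCP pose, the force, the opening and the grip force at its end, in the units of the state.
- env.state(): the state, without advancing time (a new reading comes with each control period).
- grab_frame(name): name is "side" or "top"; returns the picture (400x640x3 uint8, blue, green, red); there is no depth.
- camera_model(name): a dict with "K" (3x3 intrinsics, pixels), "R" (3x3) and "t" (3): a world point X has camera coordinates R X + t. Camera axes: x right, y down, z forward; pixel columns grow to the right and rows downward; lengths in mm; the calibration is good to about 2 mm. A picture is of the moment at which its call begins. camera_model takes no time and is no camera call.
- env.job_done(): hands the job in; it is judged then, once.
Trained networks look in the newest picture that a camera, given by its name, has taken for a name from the list of things; names that differ only in an ending like _2 or _b are one class to them, and where a whole thing is asked for, a point or a joint stands for the part that bears it (a point fixed in the world has none). Each returns a list of dicts, best first, with "p" (0 to 1); they miss things now and then, are a little off and sometimes report something else, mostly with a low value. They report only what shows in the picture. A call takes as long as a camera call. They do not tell look-alikes from the thing itself.
- models.search_frame(name, camera): "point" ([x, y, z] in mm, in world coordinates, good to about 4 mm: the middle of the surface that is visible of it).
The state is a dict: "time_s": time; "qpos": joint angles; "qvel": joint speeds; "effort": joint torques, N m; "ee_pos": TCP position; "ee_rot": TCP orientation; "force": force on the tool from outside, world axes, zero at the start; "torque": the same for the moment, N m; "gripper_width": finger opening in mm; "gripper_force": force on a finger pad.
Only numpy, scipy, OpenCV 4.12 (cv2) and the standard library are available. Lean on these libraries where they do the work, as an engineer would, in place of code of your own. Each camera call takes 0.05 s, during which the arm holds its last target. There are 200 camera calls.

## Working session

There is one attempt and no reset: what is moved stays moved. The work goes in short steps, Python scripts to look and compute and a shell command to move; the robot and the scene stay as the last step left them, time stands still between calls to the robot, and variables do not carry over. Pictures are saved under pics/ and viewed, at most 10 in all, crops included, and the job is handed in when it is done.

```bash
ls; mkdir -p pics
python3 - <<'E'
from workcell import env, grab_frame, camera_model, models
import cv2, numpy as np
for c in ("top","side"):
    cv2.imwrite(f"pics/{c}0.png", grab_frame(c))
    m=camera_model(c); print(c,np.round(m["K"],1).tolist(),np.round(m["R"],3).tolist(),np.round(m["t"],1).tolist())
    for n in ("station","box_a_center","selector","tin","bottle","wick","square_stud","round_stud"):
        try: print(n,[(round(d["p"],2),np.round(d["point"]).tolist()) for d in models.search_frame(n,c)])
        except Exception as e: print(n,e)
print(env.state())
E
```

```text
pics
top [[395.1, 0.0, 313.8], [0.0, 395.1, 200.9], [0.0, 0.0, 1.0]] [[-0.018, -1.0, -0.018], [-0.993, 0.02, -0.12], [0.12, 0.016, -0.993]] [185.9, 544.5, 916.4]
station [(0.6, [616.0, 78.0, 52.0])]
box_a_center [(0.6, [494.0, 295.0, 0.0]), (0.53, [501.0, -100.0, 2.0])]
selector [(0.85, [639.0, 76.0, 75.0])]
tin [(0.89, [511.0, 362.0, 2.0])]
bottle [(0.72, [604.0, 419.0, 54.0])]
wick [(0.84, [687.0, 281.0, 8.0])]
square_stud []
round_stud [(0.68, [637.0, 290.0, 1.0]), (0.37, [603.0, 417.0, 49.0])]
side [[450.3, 0.0, 315.5], [0.0, 450.3, 193.3], [0.0, 0.0, 1.0]] [[-0.973, -0.231, -0.024], [-0.07, 0.389, -0.919], [0.222, -0.892, -0.395]] [584.7, 52.3, 1042.0]
station [(0.75, [627.0, 132.0, 47.0])]
box_a_center [(0.71, [502.0, -92.0, 10.0]), (0.67, [488.0, 283.0, 11.0])]
selector [(0.91, [638.0, 78.0, 86.0])]
tin [(0.72, [504.0, 353.0, 9.0])]
bottle [(0.97, [602.0, 434.0, 43.0]), (0.46, [520.0, 43.0, 18.0])]
wick [(0.79, [686.0, 290.0, 6.0])]
square_stud []
round_stud []
{'time_s': 0.9, 'qpos': array([ 7.32820723e+01,  1.83111805e+01,  8.96393320e+01, -9.06358281e-04,
        7.20429878e+01, -1.14724044e+00]), 'qvel': array([ 0.1226924 ,  0.02473018, -0.05570094,  0.00613904,  0.02528106,
        0.01709303]), 'effort': array([ 1.54432855e-04, -4.12331486e+01, -2.32234561e+01,  7.28587992e-02,
        3.74285853e-02, -1.18394109e-05]), 'ee_pos': array([154.36729687, 553.90941558, 224.98089189]), 'ee_rot': array([1.79993519e+02, 9.92201996e-04, 1.64429592e+02]), 'force': array([-0.28848098, -0.3708194 , -0.17271588]), 'torque': array([0.01631495, 0.04381745, 0.00606315]), 'gripper_force': 0.0, 'gripper_width': 91.17066207830638}
```

View pics/top0.png

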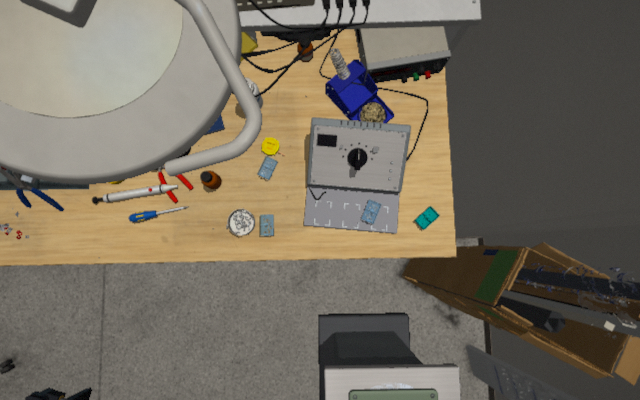

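View pics/side0.png

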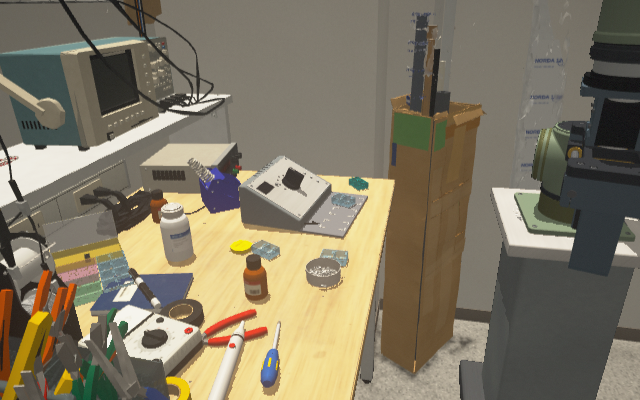

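Top view: box_a about (267,225) beside the tin (241,222); box_b (268,167) under the wick (271,146), bottle (210,180); box_c (371,211) on the pad; turquoise decoy (427,217). A lamp lies to the left above. I'll enlarge both views.

Run:
```python
import cv2
a=cv2.imread("pics/top0.png")[115:240,285:445]
cv2.imwrite("pics/t1.png",cv2.resize(a,None,fx=4.8,fy=4.8,interpolation=cv2.INTER_CUBIC))
b=cv2.imread("pics/top0.png")[125:245,195:315]; c=cv2.imread("pics/side0.png")[145:245,230:380]
b=cv2.resize(b,(560,560),interpolation=cv2.INTER_CUBIC)
cv2.imwrite("pics/t2.png",b)
cv2.imwrite("pics/s1.png",cv2.resize(c,None,fx=5.3,fy=5.3,interpolation=cv2.INTER_CUBIC))
```

```text
(no output)
```

View pics/t1.png

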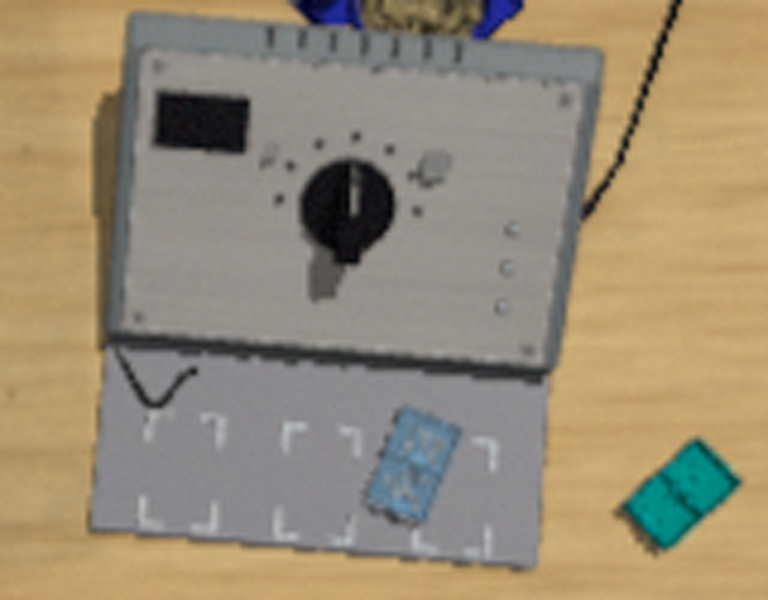

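View pics/t2.png

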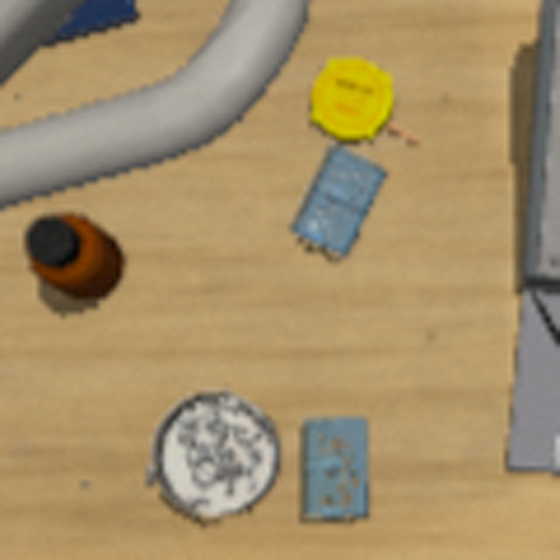

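View pics/s1.png

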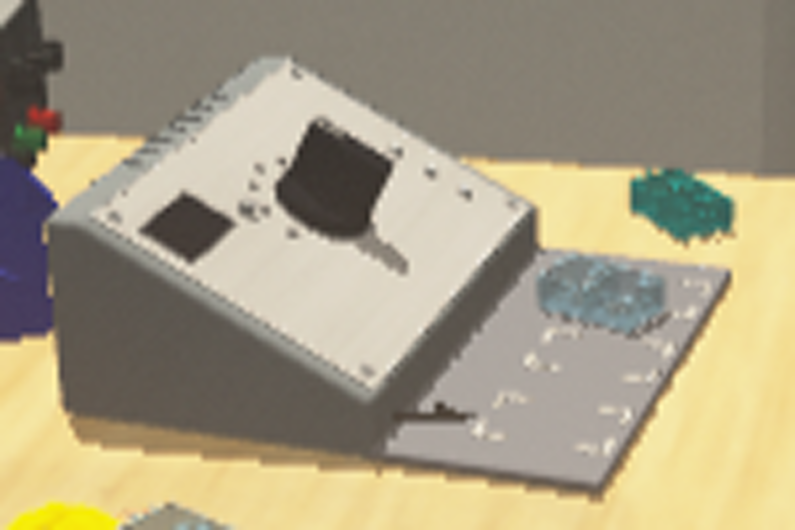

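t1: the larger square stud is on the right at (432,165), the thin pin on the left at (270,155), so the knob turns right by 60°. Outline brackets and box_c (412,465) are clear. t2: the tin is close to box_a's left side and the wick is at box_b's far end. s1: consistent with this. Next I fit the poses.

```bash
cat > h.py <<'E'
import cv2, numpy as np
from scipy.optimize import least_squares, minimize
from workcell import env, grab_frame, camera_model, models
def proj(c,X):
    m=camera_model(c); p=(np.asarray(X,float)@m["R"].T+m["t"])@m["K"].T; return p[:,:2]/p[:,2:]
def ray(c,uv,z):
    m=camera_model(c); d=m["R"].T@np.linalg.solve(m["K"],[*uv,1]); C=-m["R"].T@m["t"]; return C+d*(z-C[2])/d[2]
def fitbox(img,guess,z0,S=8):
    u,v=proj("top",[[*guess[:2],z0+10]])[0]; x0,y0=int(u)-18,int(v)-18
    a=cv2.resize(img[y0:y0+36,x0:x0+36],None,fx=S,fy=S,interpolation=cv2.INTER_CUBIC).astype(int)
    m=((a[...,0]-a[...,2]>12)&(a[...,0]>70)).astype(np.uint8)
    n,l,st,ce=cv2.connectedComponentsWithStats(m); 
    k=1+np.argmax(st[1:,4]); m=(l==k).astype(np.uint8)
    m=cv2.morphologyEx(m,cv2.MORPH_CLOSE,np.ones((25,25)))
    c=np.array([[sx*26,sy*16,z] for sx in(-1,1) for sy in(-1,1) for z in(z0,z0+20)])
    def cost(p):
        t=np.radians(p[2]); X=c.copy(); X[:,0]=p[0]+c[:,0]*np.cos(t)-c[:,1]*np.sin(t); X[:,1]=p[1]+c[:,0]*np.sin(t)+c[:,1]*np.cos(t)
        q=(proj("top",X)-[x0,y0]+.5)*S-.5
        r=np.zeros_like(m); cv2.fillConvexPoly(r,cv2.convexHull(np.round(q*16).astype(np.int32)),1,shift=4)
        return (r^m).sum()/m.sum()
    best=min((minimize(cost,[*guess[:2],y],method="Nelder-Mead",options=dict(initial_simplex=[[guess[0]+a,guess[1]+b,y+d] for a,b,d in((-6,-6,-8),(6,-4,6),(-4,6,8),(5,5,-5))])) for y in guess[2:]),key=lambda r:r.fun)
    return best.x.round(1),round(best.fun,3)
E
python3 - <<'E'
from h import *
img=cv2.imread("pics/top0.png")
for c in("top","side"):
    m=camera_model(c); print(c,(-m["R"].T@m["t"]).round())
P=lambda u,v:[(u+.5)/4.8-.5+285,(v+.5)/4.8-.5+115]
obs=[(1,-1,1,224,418),(1,1,-1,143,528),(1,-1,-1,213,532),(2,1,1,286,424),(2,-1,1,359,430),(2,1,-1,276,538),(2,-1,-1,349,544),(3,-1,1,496,440),(3,1,-1,413,550),(3,-1,-1,490,558)]
px=np.array([P(*o[3:]) for o in obs]+[P(90,530),P(537,568)])
def W(p,L):
    t=np.radians(p[2]);L=np.asarray(L,float);return np.c_[p[0]+L[:,0]*np.cos(t)-L[:,1]*np.sin(t),p[1]+L[:,0]*np.sin(t)+L[:,1]*np.cos(t),L[:,2]]
def res(p):
    L=[(p[3]+sx*p[4],70*(2-o)+sy*p[5],8) for o,sx_,sy_,*_ in [] ] if 0 else [(p[3]+b*p[4],70*(2-o)+a*p[5],8) for o,a,b,*_ in obs]
    L+=[(-129,115,8),(-129,-115,8)]
    return (proj("top",W(p,L))-px).ravel()
r=least_squares(res,[600,80,-5,-80,28,18]); print(r.x.round(2), abs(r.fun).max().round(2))
p=r.x
for i in(1,2,3): print("outline",i,W(p,[(p[3],70*(2-i),17)]).round(1))
# housing check: top corners
L=[(100,115,96),(100,-115,96),(118,115,96),(118,-115,96),(-30,115,30),(-30,-115,30)]
print(((proj("top",W(p,L))-[285,115]+.5)*4.8).round().tolist())
sc=[(lambda q:[q[0],q[1]])(q) for q in (proj("side",W(p,L+[(-129,115,8),(-129,-115,8)]))-[230,145]+.5)*5.3]; print(np.round(sc).tolist())
for n,uv,z in(("a",(267,225),0),("b",(268,167),0),("c",(371,211),8)):
    g=ray("top",uv,z+20); print(n,g.round(),fitbox(img,[g[0],g[1],-60,-30,0,30,60],z))
for uv in((250,150),(165,165)): print([ray("top",uv,z).round().tolist() for z in(0,200,400,600)])
E
```

```text
top [433. 161. 978.]
side [ 341. 1044.  473.]
[608.39  75.56  -5.98 -95.56  29.7   18.82] 0.53
outline 1 [[520.6 155.1  17. ]]
outline 2 [[513.3  85.5  17. ]]
outline 3 [[506.1  15.9  17. ]]
[[124.0, 44.0], [604.0, 82.0], [127.0, 8.0], [607.0, 45.0], [105.0, 333.0], [560.0, 371.0]]
[[77.0, 220.0], [291.0, 53.0], [39.0, 216.0], [258.0, 50.0], [371.0, 400.0], [539.0, 201.0], [601.0, 480.0], [733.0, 264.0]]
a [493. 291.  20.] (array([493.8, 292.3,   2.8]), np.float64(0.202))
b [636. 288.  20.] (array([637.5, 290.4, -27.2]), np.float64(0.281))
c [521.  38.  28.] (array([522.4,  38. , -23.6]), np.float64(0.031))
[[686.0, 336.0, 0.0], [634.0, 300.0, 200.0], [582.0, 264.0, 400.0], [531.0, 229.0, 600.0]]
[[651.0, 552.0, 0.0], [607.0, 472.0, 200.0], [562.0, 392.0, 400.0], [518.0, 312.0, 600.0]]
```

```bash
sed -i 's/def fitbox(img,guess,z0,S=8)/def fitbox(img,guess,z0,S=8,th=12)/; s/a\[...,2\]>12)/a[...,2]>th)/' h.py
python3 - <<'E'
from h import *
img=cv2.imread("pics/top0.png")
for n,uv in(("a",(267,225)),("b",(268,167)),("wood",(290,200))): print(n,img[uv[1]-2:uv[1]+3,uv[0]].tolist())
for th in(-25,-10,0):
  for n,uv,z in(("a",(267,225),0),("b",(268,167),0)):
    g=ray("top",uv,z+20); print(th,n,fitbox(img,[g[0],g[1],-45,-20,0,20],z,th=th))
E
```

```text
a [[153, 141, 112], [154, 136, 101], [117, 111, 94], [123, 120, 100], [139, 132, 107]]
b [[154, 139, 112], [162, 146, 118], [151, 136, 110], [136, 120, 94], [138, 124, 102]]
wood [[108, 156, 182], [103, 151, 179], [106, 155, 185], [110, 159, 189], [109, 160, 188]]
-25 a (array([494.2, 293.7,   0.9]), np.float64(0.046))
-25 b (array([637.4, 292. , -26.1]), np.float64(0.081))Traceback (most recent call last):
  File "<stdin>", line 6, in <module>
  File "h.py", line 21, in fitbox
    best=min((minimize(cost,[*guess[:2],y],method="Nelder-Mead",options=dict(initial_simplex=[[guess[0]+a,guess[1]+b,y+d] for a,b,d in((-6,-6,-8),(6,-4,6),(-4,6,8),(5,5,-5))])) for y in guess[2:]),key=lambda r:r.fun)
  File "h.py", line 21, in <genexpr>
    best=min((minimize(cost,[*guess[:2],y],method="Nelder-Mead",options=dict(initial_simplex=[[guess[0]+a,guess[1]+b,y+d] for a,b,d in((-6,-6,-8),(6,-4,6),(-4,6,8),(5,5,-5))])) for y in guess[2:]),key=lambda r:r.fun)
              ~~~~~~~~^^^^^^^^^^^^^^^^^^^^^^^^^^^^^^^^^^^^^^^^^^^^^^^^^^^^^^^^^^^^^^^^^^^^^^^^^^^^^^^^^^^^^^^^^^^^^^^^^^^^^^^^^^^^^^^^^^^^^^^^^^^^^^^^^^^^^^^^^^^^^^^^^^^^^^^^^^
    res = _minimize_neldermead(fun, x0, args, callback, bounds=bounds,
                               **options)
    fxcc = func(xcc)
    fx = function(np.copy(x), *(wrapper_args + args))
  File "h.py", line 18, in cost
    q=(proj("top",X)-[x0,y0]+.5)*S-.5
       ~~~~^^^^^^^^^
  File "h.py", line 5, in proj
    m=camera_model(c); p=(np.asarray(X,float)@m["R"].T+m["t"])@m["K"].T; return p[:,:2]/p[:,2:]
ValueError: time passes only in moves, steps and waits
```

```bash
sed -i 's/^def proj/_M={}\n_cm=camera_model\ndef camera_model(c):\n    if c not in _M: _M[c]=_cm(c)\n    return _M[c]\ndef proj/' h.py
cat >> h.py <<'E'
from scipy.spatial.transform import Rotation as Ro
def go(p,yaw,p0=None,y0=None):
    s=env.state(); p0=s["ee_pos"] if p0 is None else p0; y0=s["ee_rot"][2] if y0 is None else y0
    d=Ro.from_euler("xyz",[180,0,y0],degrees=True).inv().apply(np.array(p)-p0)
    print("tool shift",d.round(1),"then turn z",round((y0-yaw+180)%360-180,1))
E
python3 - <<'E'
from h import *
s=env.state(); print(s["ee_pos"],s["ee_rot"])
go([522.4,38,130],156.4)
E
```

```text
[154.36729687 553.90941558 224.98089189] [1.79993519e+02 9.92201996e-04 1.64429592e+02]
tool shift [-493.  -398.2   95. ] then turn z 8.0
```

```bash
python3 -m crank '-0.4 -44.3 -39.8 0 0 0 0;-0.4 -44.3 -39.8 0 0 0 0;-0.4 -44.3 -39.8 0 0 0 0;-0.4 -44.3 -39.8 0 0 0 0;-0.4 -44.3 -39.8 0 0 0 0;-0.4 -44.3 -39.8 0 0 0 0;-0.4 -44.3 -39.8 0 0 0 0;-0.4 -44.3 -39.8 30 0 0 0;-0.4 -44.3 -39.8 35 0 0 0;-0.4 -44.3 -39.8 30 0 0 0' 20; python3 -m crank '-0.4 -50 0 0 0 0 0;-0.4 0 0 0 0 0 8;-0.4 0 0 0 0 0 0;-0.4 0 0 0 0 0 0'
python3 - <<'E'
from h import *
s=env.state(); print(s["ee_pos"],s["ee_rot"],s["gripper_width"])
go([522.4,38,21],156.4)
cv2.imwrite("pics/top1.png",grab_frame("top"))
E
```

```text
time_s: 2.15
ee_pos: [468.1, 61.0, 136.4]
ee_rot: [180.0, 0.1, 164.4]
force: [0.3, 0.4, 1.1]
gripper_width: 63.7
gripper_force: 0.0
time_s: 2.65
ee_pos: [514.9, 49.4, 137.1]
ee_rot: [180.0, -0.0, 156.6]
force: [0.7, -0.2, -0.7]
gripper_width: 63.8
gripper_force: 0.0
[514.93015104  49.44689732 137.11136928] [ 1.79999545e+02 -7.57596708e-03  1.56561803e+02] 63.81073742073744
tool shift [-11.4  -7.5 116.1] then turn z 0.2
```

```bash
python3 -m crank '-0.4 -11.4 -7.5 36 0 0 0;-0.4 0 0 40 0 0 0;-0.4 0 0 20 0 0 0;-0.4 0 0 0 0 0 0'
python3 - <<'E'
from h import *
s=env.state(); print(s["ee_pos"],s["ee_rot"],s["gripper_width"])
go([522.4,38,21],156.4)
E
```

```text
time_s: 3.2
ee_pos: [521.4, 38.1, 40.1]
ee_rot: [-179.9, -0.2, 156.5]
force: [-0.8, 0.3, 0.3]
gripper_width: 64.0
gripper_force: 0.0
[521.41366092  38.10314419  40.05154218] [-1.79921498e+02 -1.66135714e-01  1.56514960e+02] 63.991968131274
tool shift [-0.9  0.3 19.1] then turn z 0.1
```

```bash
python3 -m crank '-0.4 -1 0 19 0 0 0;-0.4 0 0 0 0 0 0;0.5 0 0 0 0 0 0;0.5 0 0 0 0 0 0;0.5 0 0 0 0 0 0;0.5 0 0 0 0 0 0;0.5 0 0 0 0 0 0' 15
python3 - <<'E'
from h import *
s=env.state(); print(s["ee_pos"],s["ee_rot"],s["gripper_width"])
E
```

```text
time_s: 4.08
ee_pos: [523.9, 37.4, 22.5]
ee_rot: [180.0, 0.0, 156.4]
force: [0.1, -0.4, 5.1]
gripper_width: 32.2
gripper_force: 15.0
[523.93590621  37.43418264  22.49344335] [1.79980253e+02 2.73498292e-02 1.56428877e+02] 32.185400803915165
```

```bash
python3 -m crank '0.5 0 0 -25 0 0 0;0.5 0 0 0 0 0 -8.8;0.5 0 0 0 0 0 -8.8;0.5 0 0 0 0 0 0;0.5 0 0 0 0 0 0'
python3 - <<'E'
from h import *
s=env.state(); print(s["ee_pos"],s["ee_rot"],s["gripper_width"])
go([507.7,15.7,22],174)
E
```

```text
time_s: 4.7
ee_pos: [523.6, 37.4, 46.8]
ee_rot: [180.0, -0.0, 173.9]
force: [0.4, 0.3, 0.4]
gripper_width: 32.3
gripper_force: 15.0
[523.62134479  37.41807395  46.84840316] [ 1.79995950e+02 -2.00264523e-02  1.73900502e+02] 32.33242375437398
tool shift [ 13.5 -23.3  24.8] then turn z -0.1
```

```bash
python3 -m crank '0.5 13.5 -23.3 0 0 0 0;0.5 0 0 0 0 0 0;0.5 0 0 15 0 0 0;0.5 0 0 8.5 0 0 0;0.5 0 0 0 0 0 0;0.5 0 0 0 0 0 0'
python3 - <<'E'
from h import *
go([507.7,15.7,22.5],174)
E
```

```text
time_s: 5.45
ee_pos: [507.9, 15.9, 23.2]
ee_rot: [180.0, -0.0, 174.0]
force: [0.0, 0.2, -0.3]
gripper_width: 32.5
gripper_force: 15.0
tool shift [ 0.2 -0.2  0.7] then turn z 0.0
```

Release, rise, then go to box_b.

```bash
python3 -m crank '0.5 0 0 0.7 0 0 0;0 0 0 0 0 0 0;0 0 0 0 0 0 0;0 0 0 0 0 0 0;-0.1 0 0 -40 0 0 0;-0.4 0 0 -50 0 0 0;-0.4 0 0 -50 0 0 0;-0.4 0 0 0 0 0 0;-0.4 0 0 0 0 0 0'
python3 - <<'E'
from h import *
s=env.state(); print(s["ee_pos"],s["gripper_width"])
go([637.4,291.5,161],154)
E
```

```text
time_s: 6.58
ee_pos: [507.2, 15.6, 162.3]
ee_rot: [180.0, -0.1, 174.0]
force: [-1.0, -0.7, -0.1]
gripper_width: 63.9
gripper_force: 0.0
[507.21530141  15.63449819 162.32448114] 63.86844889247735
tool shift [-100.7  287.9    1.3] then turn z 20.0
```

```bash
python3 -m crank '-0.4 0 48 0 0 0 0;-0.4 0 48 0 0 0 0;-0.4 0 48 0 0 0 0;-0.4 -25 48 0 0 0 0;-0.4 -35 48 0 0 0 0;-0.4 -40 48 0 0 0 0;-0.4 0 0 0 0 0 10;-0.4 0 0 0 0 0 10;-0.4 0 0 0 0 0 0;-0.4 0 0 0 0 0 0'
python3 - <<'E'
from h import *
img=grab_frame("top"); cv2.imwrite("pics/top2.png",img)
go([637.4,291.5,40],154)
print(fitbox(img,[506,16,-20,0],8))
E
```

```text
time_s: 7.82
ee_pos: [636.8, 291.4, 161.6]
ee_rot: [-179.9, -0.1, 154.2]
force: [-0.1, 0.7, 0.3]
gripper_width: 63.5
gripper_force: 0.0
tool shift [ -0.4   0.3 122.1] then turn z 0.1
(array([506.1,  16.8,  -5.5]), np.float64(0.05))
```

```bash
python3 -m crank '-0.4 0 0 50 0 0 0;-0.4 0 0 50 0 0 0;-0.4 0 0 30 0 0 0;-0.4 0 0 0 0 0 0;-0.4 0 0 17.5 0 0 0;-0.4 0 0 0 0 0 0;0.5 0 0 0 0 0 0;0.5 0 0 0 0 0 0;0.5 0 0 0 0 0 0;0.5 0 0 0 0 0 0'; python3 -m crank '0.5 0 0 0 0 0 0;0.5 0 0 -40 0 0 0;0.5 0 0 -50 0 0 0;0.5 0 0 0 0 0 0;0.5 0 0 0 0 0 0'
python3 - <<'E'
from h import *
go([513.3,85.5,98],174)
E
```

```text
time_s: 9.12
ee_pos: [637.5, 291.8, 15.8]
ee_rot: [180.0, 0.0, 154.0]
force: [-0.2, -0.0, 1.2]
gripper_width: 32.7
gripper_force: 15.0
time_s: 9.75
ee_pos: [636.7, 291.4, 104.6]
ee_rot: [-179.9, -0.1, 154.0]
force: [0.2, 0.4, -1.2]
gripper_width: 32.7
gripper_force: 15.0
tool shift [  20.7 -239.2    6.6] then turn z -20.0
```

```bash
python3 -m crank '0.5 12 -48 0 0 0 0;0.5 9 -48 0 0 0 0;0.5 0 -48 0 0 0 0;0.5 0 -48 0 0 0 0;0.5 0 -47 0 0 0 0;0.5 0 0 0 0 0 -10;0.5 0 0 0 0 0 -10;0.5 0 0 0 0 0 0;0.5 0 0 0 0 0 0'
python3 - <<'E'
from h import *
go([513.3,85.5,24],174)
E
```

```text
time_s: 10.88
ee_pos: [513.1, 86.1, 104.4]
ee_rot: [-180.0, -0.1, 173.9]
force: [0.2, 0.3, -1.6]
gripper_width: 32.7
gripper_force: 15.0
tool shift [-0.2 -0.5 80.4] then turn z -0.1
```

```bash
python3 -m crank '0.5 0 -0.5 40 0 0 0;0.5 0 0 25 0 0 0;0.5 0 0 0 0 0 0;0.5 0 0 10 0 0 0;0.5 0 0 4.5 0 0 0;0.5 0 0 0 0 0 0;0.5 0 0 0 0 0 0'; python3 -m crank '0.5 0 0 0 0 0 0;0 0 0 0 0 0 0;0 0 0 0 0 0 0;0 0 0 0 0 0 0;-0.1 0 0 -40 0 0 0;-0.7 0 0 -50 0 0 0;-0.7 0 0 -50 0 0 0;-0.7 0 0 0 0 0 0;-0.7 0 0 0 0 0 0'
python3 - <<'E'
from h import *
go([494.2,293.7,164],90.9)
E
```

```text
time_s: 11.75
ee_pos: [514.0, 85.6, 26.3]
ee_rot: [180.0, 0.1, 174.0]
force: [-0.1, 0.6, -0.4]
gripper_width: 32.3
gripper_force: 15.0
time_s: 12.88
ee_pos: [513.1, 85.4, 165.3]
ee_rot: [-180.0, -0.1, 174.0]
force: [-1.1, 0.1, -1.0]
gripper_width: 77.5
gripper_force: 0.0
tool shift [ 40.4 205.2   1.3] then turn z 83.1
```

```bash
python3 -m crank '-0.7 0 51.3 0 0 0 0;-0.7 0 51.3 0 0 0 0;-0.7 20.2 51.3 0 0 0 0;-0.7 20.2 51.3 0 0 0 0;-0.7 0 0 0 0 0 10.4;-0.7 0 0 0 0 0 10.4;-0.7 0 0 0 0 0 10.4;-0.7 0 0 0 0 0 10.4;-0.7 0 0 0 0 0 10.4;-0.7 0 0 0 0 0 10.4'; python3 -m crank '-0.7 0 0 0 0 0 10.4;-0.7 0 0 0 0 0 10.3;-0.7 0 0 0 0 0 0;-0.7 0 0 0 0 0 0'
python3 - <<'E'
from h import *
img=grab_frame("top"); cv2.imwrite("pics/top3.png",img)
go([494.2,293.7,40],90.9)
for g in([506,16],[513,85]): print(fitbox(img,[*g,-20,0],8))
E
```

```text
time_s: 14.12
ee_pos: [493.8, 293.2, 163.5]
ee_rot: [-179.7, 0.0, 111.3]
force: [-0.1, -0.3, 0.0]
gripper_width: 77.5
gripper_force: 0.0
time_s: 14.62
ee_pos: [494.4, 293.5, 164.7]
ee_rot: [-179.9, 0.1, 91.1]
force: [0.9, -0.3, 0.4]
gripper_width: 77.8
gripper_force: 0.0
tool shift [ 1.00e-01 -3.00e-01  1.25e+02] then turn z 0.1
(array([507.3,  17.2,  -5.3]), np.float64(0.045))
(array([515.,  87.,  -6.]), np.float64(0.043))
```

```bash
python3 -m crank '-0.7 0 0 50 0 0 0;-0.7 0 0 50 0 0 0;-0.7 0 0 30 0 0 0;-0.7 0 0 0 0 0 0;-0.7 0 0 20 0 0 0;-0.7 0 0 0 0 0 0;0 0 0 0 0 0 0;0 0 0 0 0 0 0;0 0 0 0 0 0 0;0 0 0 0 0 0 0'; python3 -m crank '0 0 0 0 0 0 0;0 0 0 -40 0 0 0;0 0 0 -50 0 0 0;0 0 0 0 0 0 0;0 0 0 0 0 0 0'
python3 - <<'E'
from h import *
go([520.6,155.6,103],84)
E
```

```text
time_s: 15.92
ee_pos: [495.2, 294.0, 16.7]
ee_rot: [179.9, -0.0, 90.9]
force: [-0.2, -0.3, 4.6]
gripper_width: 52.1
gripper_force: 15.0
time_s: 16.55
ee_pos: [494.3, 293.5, 105.2]
ee_rot: [-179.9, 0.0, 90.9]
force: [-0.5, 0.8, -1.2]
gripper_width: 51.8
gripper_force: 15.0
tool shift [-138.3   24.1    2.2] then turn z 6.9
```

```bash
python3 -m crank '0 -46 8 0 0 0 0;0 -46 8 0 0 0 0;0 -46.3 8 0 0 0 0;0 0 0 0 0 0 6.9;0 0 0 35 0 0 0;0 0 0 25 0 0 0;0 0 0 0 0 0 0;0 0 0 0 0 0 0'
python3 - <<'E'
from h import *
go([520.6,155.6,24.7],84)
E
```

```text
time_s: 17.55
ee_pos: [521.1, 156.0, 45.7]
ee_rot: [-180.0, 0.0, 84.0]
force: [0.3, 0.3, -0.5]
gripper_width: 52.3
gripper_force: 15.0
tool shift [-0.5 -0.5 21. ] then turn z 0.0
```

```bash
python3 -m crank '0 -0.5 -0.5 10 0 0 0;0 0 0 10 0 0 0;0 0 0 0 0 0 0;0 0 0 1 0 0 0;0 0 0 0 0 0 0;-0.35 0 0 0 0 0 0;-0.35 0 0 0 0 0 0;-0.35 0 0 0 0 0 0;-0.4 0 0 -40 0 0 0;-0.4 0 0 -50 0 0 0'; python3 -m crank '-0.4 -10 0 -50 0 0 0;-0.4 -10 0 -30 0 0 0;-0.4 0 -50 0 0 0 0;-0.4 0 -50 0 0 0 0;-0.4 0 -50 0 0 0 0;-0.4 0 0 0 0 0 0;-0.4 0 0 0 0 0 0'
python3 - <<'E'
from h import *
img=grab_frame("top"); cv2.imwrite("pics/top4.png",img); cv2.imwrite("pics/side4.png",grab_frame("side"))
a=cv2.resize(img[100:250,190:450],None,fx=3,fy=3,interpolation=cv2.INTER_CUBIC); cv2.imwrite("pics/top4c.png",a)
for g in([506,16],[513,85],[521,155]): print(fitbox(img,[*g,-20,0],8))
print(env.state()["ee_pos"],env.state()["ee_rot"],env.state()["qpos"])
for c in("top","side"): print(models.search_frame("selector_grip",c),models.search_frame("tin",c),models.search_frame("wick",c))
E
```

```text
time_s: 18.8
ee_pos: [519.7, 155.2, 114.9]
ee_rot: [-179.8, 0.1, 84.0]
force: [0.8, 0.4, 0.7]
gripper_width: 63.8
gripper_force: 0.0
time_s: 19.68
ee_pos: [370.0, 151.4, 195.3]
ee_rot: [179.9, -0.0, 84.0]
force: [0.1, 0.4, 0.3]
gripper_width: 63.9
gripper_force: 0.0
(array([506.7,  17. ,  -5.7]), np.float64(0.043))
(array([515. ,  87.2,  -5.4]), np.float64(0.039))
(array([521.8, 155.7,  -7.7]), np.float64(0.061))
[370.53064332 151.31798941 195.04712732] [ 1.79940637e+02 -2.51113169e-02  8.40024714e+01] [ 2.05710311e+01  3.79821618e+00  1.13094256e+02 -4.59057801e-03
  6.30432019e+01  2.65706514e+01]
[{'point': [641.3, 70.9, 77.9], 'p': 0.88}] [{'point': [509.0, 357.9, 1.9], 'p': 0.96}] [{'point': [623.5, 74.8, 56.1], 'p': 0.74}, {'point': [691.4, 282.7, 10.4], 'p': 0.7}]
[{'point': [635.7, 78.8, 74.3], 'p': 0.71}] [{'point': [503.3, 350.0, 9.7], 'p': 0.88}] [{'point': [687.3, 285.4, 10.1], 'p': 0.64}, {'point': [635.5, 134.2, 47.4], 'p': 0.53}]
```

View pics/top4c.png

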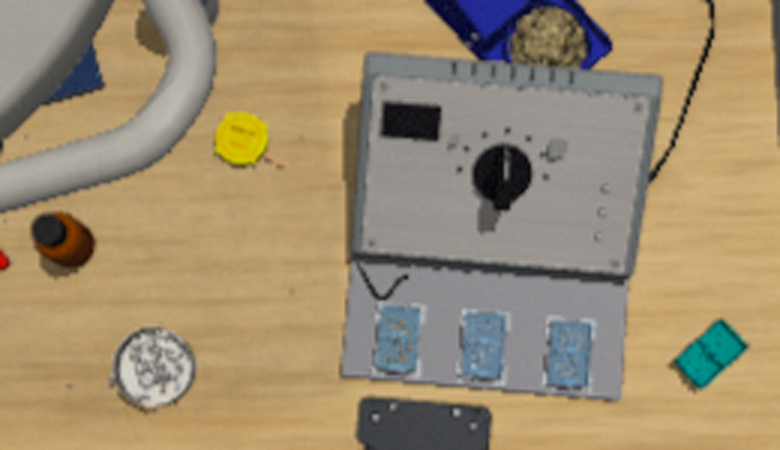

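The three boxes sit in their bracket frames at (398,338), (484,346) and (569,354); the bystanders are unmoved. Now I locate the knob axis.

```bash
cat >> h.py <<'E'
S=np.array([608.4,75.6,0]); RS=Ro.from_euler("z",-6,degrees=True); t27=np.radians(27)
n=np.array([-np.sin(t27),0,np.cos(t27)]); up=np.array([np.cos(t27),0,np.sin(t27)])  # station frame
def panel(c,uv,h):
    m=_M.get(c) or camera_model(c); C=RS.inv().apply(-m["R"].T@m["t"]-S); d=RS.inv().apply(m["R"].T@np.linalg.solve(m["K"],[*uv,1]))
    P0=np.array([-30,0,30])+h*n; return C+d*(n@(P0-C))/(n@d)
E
python3 - <<'E'
from h import *
P=lambda u,v:[(u+.5)/4.8-.5+285,(v+.5)/4.8-.5+115]
Q=lambda u,v:[(u+.5)/5.3-.5+230,(v+.5)/5.3-.5+145]
def sh(k,X): X=X-np.array([-30,0,30]); print(k,"up-slope",round(X@up,1),"y",round(X[1],1))
sh("pin",panel("top",P(270,155),5)); sh("stud",panel("top",P(434,166),5))
sh("skirt",panel("top",P(348,206),7)); sh("bar low end",panel("top",P(347,262),38)); sh("bar up end",panel("top",P(353,163),38))
for k,(u,v) in dict(l2=(279,199),r2=(418,211),l1=(291,167),l0=(319,144),mid=(356,137),r0=(390,150)).items(): sh(k,panel("top",P(u,v),0))
sh("side pin",panel("side",Q(255,210),4))
for h_,(u,v) in ((9,(335,235)),(38,(390,158)),(38,(318,122)),): sh("side",panel("side",Q(u,v),h_))
E
```

```text
pin up-slope 98.5 y 40.2
stud up-slope 99.6 y -39.2
skirt up-slope 77.0 y 0.1
bar low end up-slope 57.2 y -0.1
bar up end up-slope 105.0 y 2.2
l2 up-slope 76.0 y 33.6
r2 up-slope 75.6 y -34.8
l1 up-slope 92.4 y 29.3
l0 up-slope 104.8 y 16.8
mid up-slope 109.6 y -0.6
r0 up-slope 104.6 y -17.7
side pin up-slope 94.4 y 40.3
side up-slope 58.7 y 31.2
side up-slope 57.8 y -3.4
side up-slope 93.6 y 2.5
```

```bash
python3 -m crank '-0.1 0 0 0 0 0 -10;-0.1 0 0 0 0 0 -10;-0.1 0 0 0 0 0 -10;-0.1 0 0 0 0 0 -10;-0.1 0 0 0 0 0 -10;-0.1 0 0 0 0 0 -10;-0.1 0 0 0 0 0 -10;-0.1 0 0 0 0 0 -10;-0.1 0 0 0 0 0 -10;-0.1 0 0 0 0 0 0'
cat >> h.py <<'E'
def rel(p,R):
    s=env.state(); C=Ro.from_euler("xyz",s["ee_rot"],degrees=True)
    print("pos",s["ee_pos"].round(1),"shift",C.inv().apply(np.array(p)-s["ee_pos"]).round(1),"rotvec",np.degrees((C.inv()*R).as_rotvec()).round(1))
def knob(h,ang=0,up_=76):
    p=S+RS.apply(np.array([-30,0,30])+up_*up+h*n)
    R=RS*Ro.from_matrix(np.c_[-up,[0,1,0],-n])*Ro.from_rotvec([0,0,ang],degrees=True); return p,R
E
python3 - <<'E'
from h import *
rel(*knob(100))
E
```

```text
time_s: 21.32
ee_pos: [369.4, 151.1, 194.8]
ee_rot: [180.0, -0.0, 173.9]
force: [0.7, 0.5, -0.0]
gripper_width: 49.7
gripper_force: 0.0
pos [369.4 151.1 194.8] shift [-238.   -49.7   41.1] rotvec [ -0.  -27.   -0.1]
```

```bash
python3 -m crank '-0.1 -48 -10 0 0 0 0;-0.1 -48 -10 0 0 0 0;-0.1 -48 -10 0 0 0 0;-0.1 -48 -10 0 0 0 0;-0.1 -46 -9.7 0 0 0 0;-0.1 0 0 0 0 -9 0;-0.1 0 0 0 0 -9 0;-0.1 0 0 0 0 -9 0;-0.1 0 0 0 0 0 0;-0.1 0 0 0 0 0 0'
python3 - <<'E'
from h import *
rel(*knob(60)); rel(*knob(27))
E
```

```text
time_s: 22.58
ee_pos: [602.5, 77.2, 196.1]
ee_rot: [179.9, 27.1, 173.9]
force: [0.4, 0.2, 0.1]
gripper_width: 50.5
gripper_force: 0.0
pos [602.5  77.2 196.1] shift [20.9 -1.1 77.1] rotvec [ 0.   0.1 -0.1]
pos [602.5  77.2 196.1] shift [ 20.9  -1.1 110.1] rotvec [ 0.   0.1 -0.1]
```

```bash
python3 -m crank '-0.1 20.9 -1.1 30 0 0 0;-0.1 0 0 30 0 0 0;-0.1 0 0 17 0 0 0;-0.1 0 0 0 0 0 0;-0.1 0 0 20 0 0 0;-0.1 0 0 0 0 0 0;-0.1 0 0 0 0 0 0'
python3 - <<'E'
from h import *
rel(*knob(27))
E
```

```text
time_s: 23.45
ee_pos: [626.1, 73.3, 99.1]
ee_rot: [180.0, 27.0, 174.0]
force: [0.1, 0.3, -0.8]
gripper_width: 50.0
gripper_force: 0.0
pos [626.1  73.3  99.1] shift [-2.   0.5 12.9] rotvec [0. 0. 0.]
```

```bash
python3 -m crank '-0.1 -2 0 12 0 0 0;-0.1 0 0 0 0 0 0;0.9 0 0 0 0 0 0;0.9 0 0 0 0 0 0;0.9 0 0 0 0 0 0;0.9 0 0 0 0 0 0;0.9 0 0 0 0 0 0' 15
python3 - <<'E'
from h import *
rel(*knob(27)); print(env.state()["torque"])
E
```

```text
time_s: 24.32
ee_pos: [633.1, 72.1, 89.3]
ee_rot: [-180.0, 27.0, 174.0]
force: [-0.6, -1.9, 1.3]
gripper_width: 13.0
gripper_force: 15.0
pos [633.1  72.1  89.3] shift [-0.1  0.9  0.9] rotvec [-0. -0.  0.]
[-0.32660997  0.23362532 -0.21506361]
```

Gripped the bar (13.0 mm). Now turn +60° about the tool z axis.

```bash
python3 -m crank '0.9 0 0 0 0 0 10;0.9 0 0 0 0 0 10;0.9 0 0 0 0 0 10;0.9 0 0 0 0 0 10;0.9 0 0 0 0 0 10;0.9 0 0 0 0 0 10;0.9 0 0 0 0 0 0;0.9 0 0 0 0 0 0;0.9 0 0 0 0 0 0' 20
python3 - <<'E'
from h import *
rel(*knob(27,60)); print(env.state()["torque"])
E
```

```text
time_s: 25.45
ee_pos: [633.7, 70.8, 89.5]
ee_rot: [156.2, 13.3, 111.3]
force: [2.8, -9.3, 0.4]
gripper_width: 24.8
gripper_force: 18.3
pos [633.7  70.8  89.5] shift [2.1 0.5 0.8] rotvec [-0.   0.1  0.2]
[-1.68067886 -0.10144388 -0.42367638]
```

The width of 24.8 mm suggests that the bar lags askew between the pads. I grip harder to pull it into line.

```bash
python3 -m crank '0.9 0 0 0 0 0 0;0.9 0 0 0 0 0 0;0.9 0 0 0 0 0 0;0.9 0 0 0 0 0 0' 55
python3 - <<'E'
from h import *
s=env.state();print(s["force"],s["torque"]); rel(*knob(27,60))
E
```

```text
time_s: 25.95
ee_pos: [633.3, 70.7, 89.3]
ee_rot: [156.3, 13.3, 111.4]
force: [1.9, -10.2, 0.1]
gripper_width: 12.8
gripper_force: 55.0
[  1.90211837 -10.1513395    0.053276  ] [-1.71829666 -0.03959492 -0.56361668]
pos [633.3  70.7  89.3] shift [2.  1.1 0.7] rotvec [-0.1  0.1  0.2]
```

```bash
python3 -m crank '0 0 0 0 0 0 0;0 0 0 0 0 0 0;0 0 0 0 0 0 0;0 0 0 0 0 0 0;0 0 0 -40 0 0 0;0 0 0 -45 0 0 0;0 0 0 -30 0 0 0;0 0 0 0 0 0 0'
python3 - <<'E'
from h import *
rel([400,120,230],Ro.from_euler("xyz",[180,0,111],degrees=True))
E
```

```text
time_s: 26.95
ee_pos: [581.9, 78.4, 194.2]
ee_rot: [155.9, 13.2, 111.2]
force: [0.5, -0.1, 0.1]
gripper_width: 45.6
gripper_force: 0.0
pos [581.9  78.4 194.2] shift [  93.7 -117.1 -116.7] rotvec [24.  12.9  3. ]
```

```bash
python3 -m crank '0 23 -29 -29 0 0 0;0 23 -29 -29 0 0 0;0 23 -29 -29 0 0 0;0 23 -29 -29 0 0 0;0 0 0 0 0 0 0;0 0 0 0 0 0 0'
python3 - <<'E'
from h import *
img=grab_frame("top")
cv2.imwrite("pics/t5.png",cv2.resize(img[115:240,285:445],None,fx=4.8,fy=4.8,interpolation=cv2.INTER_CUBIC))
for g in([506,16],[513,85],[521,155]): print(fitbox(img,[*g,-20,0],8))
E
```

```text
time_s: 27.7
ee_pos: [401.9, 118.8, 227.9]
ee_rot: [156.2, 13.1, 111.3]
force: [0.4, -1.1, -0.8]
gripper_width: 45.6
gripper_force: 0.0
(array([506.6,  17.1,  -6. ]), np.float64(0.044))
(array([515.2,  87.1,  -6. ]), np.float64(0.04))
(array([521.8, 155.7,  -7.7]), np.float64(0.063))
```

View pics/t5.png

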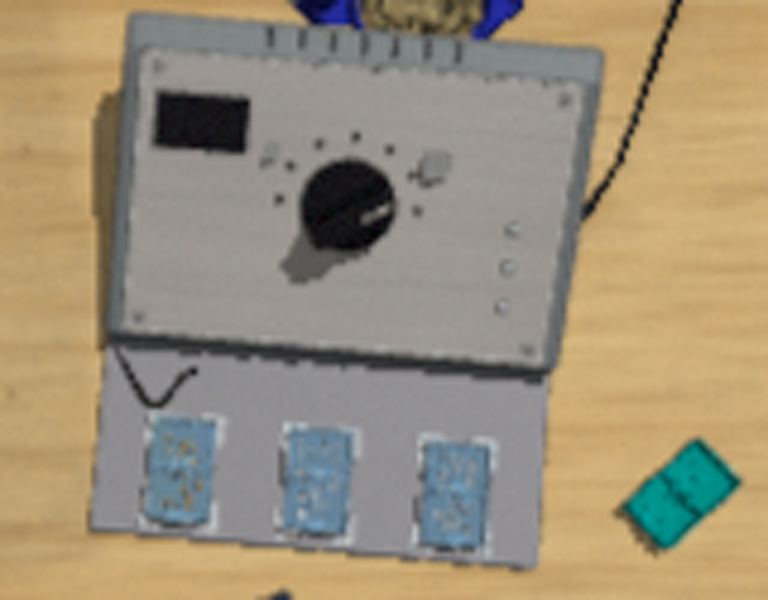

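The pointer line runs from (363,221) to (392,205), toward the square stud at (434,166), and the boxes stay framed. A quick angle check before I hand it in:

Run:
```python
from h import *
P=lambda u,v:[(u+.5)/4.8-.5+285,(v+.5)/4.8-.5+115]
d=panel("top",P(392,205),38)-panel("top",P(363,221),38); print(np.degrees(np.arctan2(-d[1],d@up)))
```

```text
55.20494555631651
```

```bash
python3 -c "
from workcell import env
print(env.job_done())"
```

```text
the job is handed in; nothing more can be done
None
```

I handed the job in at about 28 s with no verdict shown: by my camera fits the three boxes lie within about 3 mm of their outline centres, and the selector pointer reads about 55° right, taken as the 60° click at the square stud; the tin and wick showed no movement when checked before the knob turn, and I judged the bottle by eye only.

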